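Release the pallet lock by feel

ROBOT

A 6-joint arm with a two-finger parallel gripper is mounted at the origin on a cart in front of the work surface, level with it; the furniture and walls round the work are solid. World frame = base frame: x ahead of the robot, y to its left, z up, the work surface at z = 0. Lengths are in m, angles in rad, forces in N, time in s.
With the tool pointing down it reaches from about 0.325 to 0.775 m from the base axis. Payload 5.5 kg.
Tool frame: the origin (TCP) lies at the very end of the fingers, on their centre line; the grasp point (between the pads) lies 19 mm behind it; z points along the fingers, y is the line along which they close (so a half turn about z gives the same grasp; the last joint's range is limited). The gripper opens to 85 mm and grips with 20 to 120 N. Pads are 22 mm wide; open, the fingers measure 114 mm over their backs; the gripper's body (76 mm by 85 mm) begins 54 mm behind the grasp point. The pads swing forward as they close: fully open they stand 13 mm farther back than shut.
Start: joints at [-1.396, 0.091, 1.231, -0, 1.82, -0.057], TCP at [0.138, -0.584, 0.231] pointing down, gripper open.
Joint ranges: [-2.87, 2.87], [-0.86, 2.18], [0.17, 2.46], [-1.51, 4.65], [0.06, 2.69], [-2.65, 2.65]. Speed limits (rad/s): [2.57, 2.57, 3.01, 3.14, 3.14, 3.14].

INTERFACE

Orientations are given as a 3x3 rotation matrix whose columns are the frame's x, y, z axes.
In Python, from rig import get_obs, get_image, camera_model, hand_in gives the robot as it stands. The module is installed in compiled form; this text tells all that it offers.
- The arm moves only by the shell command python3 -m pendant 'ROWS' [FORCE]. ROWS is a JSON object whose one key "moves" holds a list of rows, each a list of 3 entries, a list of its own where there are three numbers: the shift along the tool's x, y, z in units of 40 mm (1.0 is 40 mm), then the turn, a rotation vector about the tool's x, y, z in units of 5 degrees (1.0 is 5 degrees), then the opening, from 0 (shut) to 1 (fully open). In form: {"moves": [[[dx, dy, dz], [ax, ay, az], gripper], ...]}. A call has 1 to 5 rows; each row shifts and turns the commanded pose from where the row before left it, along the tool's axes as they then stand; what a row does not reach is not made up. A row lasts 1/8 s, in which the tool goes at most 62.5 mm and 10.7 degrees, less where a joint would pass 70% of its speed; a pose out of reach is approached as far as the arm can. A call is refused whole if a number of a shift passes 1 or a number of a turn 1, either way. A call with a gripper value outside its range is refused whole. The fingers move at their own pace and stop on an object; FORCE is the grip in N (left out, the last holds). Time passes only in rows, so rows that do not move let the fingers close. It gives the time, the measured TCP pose, the force, the opening and the grip force at its end, in the units of the state.
- get_obs(): the state, without advancing time (a new reading comes with each control period).
- get_image(name): name is "side" or "top"; returns (picture, depth): 384x512x3 uint8, red, green, blue; 384x512 float32, m along the optical axis (not along the pixel's ray), 0 where there is no reading.
- camera_model(name): a dict with "intrinsics" (3x3 intrinsics, pixels), "R" (3x3) and "t" (3): a world point X has camera coordinates R X + t. Camera axes: x right, y down, z forward; pixel columns grow to the right and rows downward; lengths in m; the calibration is good to about 2 mm. A picture is of the moment at which its call begins. camera_model takes no time and is no camera call.
- hand_in(): hands the job in; it is judged then, once.
The state is a dict: "clock": time; "q": joint angles; "joint_vel": joint speeds; "joint_efforts": joint torques, N m; "eef_pos": TCP position; "orientation": TCP orientation; "wrist_force": force on the tool from outside, world axes, zero at the start; "torque": the same for the moment, N m; "grip_width": finger opening in m; "finger_force": force on a finger pad.
Only numpy, scipy, OpenCV 4.12 (cv2) and the standard library are available. Lean on these libraries where they do the work, as an engineer would, in place of code of your own. Each camera call takes 0.05 s, during which the arm holds its last target. There are 200 camera calls.

TASK

Release the lock of the low blue pallet base. Its release pad sits in a notch hidden somewhere along the back edge, the side away from you: touch one of the two blue end blocks with a fingertip, run the fingertip along the dark bar between the blocks until it finds the notch, and press the pad inside fully home; it stays in and the green pin on top rises. Pick nothing up, leave the loose parts standing where they are, and finish with the hand clear.

Things in the scene. Friction and masses are not known exactly. Their poses are not given: they have to be found in the camera images.
- pallet_base: Low blue pallet base fixed to the bench (place and yaw vary), 420 mm long (its y), 41 mm high, top flat, on a 6 mm foot plate. Origin on the bench at mid length in the plane of the back edge; x points out of the back edge (away from the robot at yaw 0), y along the edge, z up. Body at x -128 to 0 mm. Green pin, 10 mm wide, flush at first, at x -85, y 0, rises 12 mm as the pad goes in.
- edge_mid (a point): Middle of the back edge: the upright rear face (x = 0, z 6 to 39 mm) of a dark steel bar showing at y -90 to +90 mm between the end blocks. The bar has one notch, 46 mm wide along y, open at the back and top, floor at z 6 mm; its centre lies anywhere from y -55 to +55 mm and is not reported. This point is not the notch. Site 23 mm above the bench.
- block_left (a point): Corner of the blue end block at the +y end of the bar: block 40 mm high, y +90 to +210 mm, standing 10 mm proud of the bar (to x = +10 mm), its side facing along the bar. Site at x +5, y +90, z 23 mm of pallet_base.
- block_right (a point): The same on the end block at the -y end: y -90 to -210 mm. Site at x +5, y -90, z 23 mm of pallet_base.
- release_pad (a joint): Travel of the release pad in m: 0 out, 0.008 fully home. The dark pad is in the notch, its face 12 mm in from the edge (x = -12 mm of pallet_base), 43 mm wide, z 8 to 39 mm. Pushed straight in towards -x of pallet_base; takes about 5 N and stays where it is left.
- grease_tin: loose red and white round tin, 68 mm diameter, 63 mm high, standing behind the base, at least 140 mm from the edge; origin under its centre; leave alone
- threaded_stud: loose threaded steel stud, 25 mm diameter, 76 mm high, standing behind the base, at least 140 mm from the edge; origin under its centre; leave alone
- carton: loose small brown cardboard carton, 82 x 82 mm, 58 mm high, standing beyond the +y end of the base; origin under its centre; leave alone

How it is judged:
On the way, in this order (a step that is already met when the one before it is completed fails the run):
1. a fingertip touches one of the end blocks before the pad is pressed (contact force between the fingers and pallet_base above 0.5 N and value of joint release_pad below 0.002 m), for 0.02 s.
2. the release pad is pressed fully home (value of joint release_pad above 0.0065 m), for 0.2 s.
At the end, for the whole second after the job is handed in: the release pad stays at least 6.5 of its 8 mm in, and the three loose parts are within 15 mm of where they stood (value of joint release_pad above 0.0065 m and distance of each of carton, grease_tin, threaded_stud from where it was at the start of the episode below 0.015 m); the robot touches nothing.
It fails at once if a loose part is pushed, lifted or carried more than 15 mm (distance of any of carton, grease_tin, threaded_stud from where it was at the start of the episode above 0.015 m).
It also fails if it takes over 51 s, if anything falls off the work surface, if the arm or the gripper's body presses on something with over 40 N, if the wrist force passes 120 N, or if a joint passes its speed limit or range.

## Working session

There is one attempt and no reset: what is moved stays moved. The work goes in short steps, Python scripts to look and compute and a shell command to move; the robot and the scene stay as the last step left them, time stands still between calls to the robot, and variables do not carry over. Pictures are saved under pics/ and viewed, at most 10 in all, crops included, and the job is handed in when it is done.

```bash
mkdir -p pics; python3 - <<'E'
from rig import *
import cv2,numpy as np
o=get_obs(); print(o['clock'],o['eef_pos'],np.round(o['orientation'],3).tolist(),o['grip_width'])
for n in ['top','side']:
    im,d=get_image(n); cv2.imwrite(f'pics/{n}0.png',im[:,:,::-1]); np.savez(f'{n}0.npz',im=im,d=d)
    c=camera_model(n); print(n,np.round(c['intrinsics'],1).tolist(),np.round(-c['R'].T@c['t'],3),np.round(c['R'],2).tolist())
E
```

```text
0.0 [ 0.13778112 -0.58367389  0.23011811] [[0.973, 0.23, -0.0], [0.23, -0.973, 0.002], [0.0, -0.002, -1.0]] 0.0852394082809034
top [[413.4, 0.0, 246.7], [0.0, 413.4, 185.8], [0.0, 0.0, 1.0]] [0.479 0.099 1.11 ] [[0.02, -1.0, -0.01], [-0.99, -0.02, -0.15], [0.15, 0.01, -0.99]]
side [[397.0, 0.0, 258.0], [0.0, 397.0, 180.4], [0.0, 0.0, 1.0]] [ 0.416 -0.667  0.478] [[0.95, -0.3, -0.02], [-0.16, -0.43, -0.89], [0.25, 0.85, -0.46]]
```

View pics/top0.png

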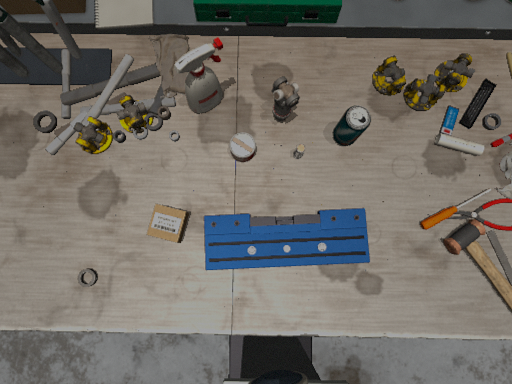

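View pics/side0.png

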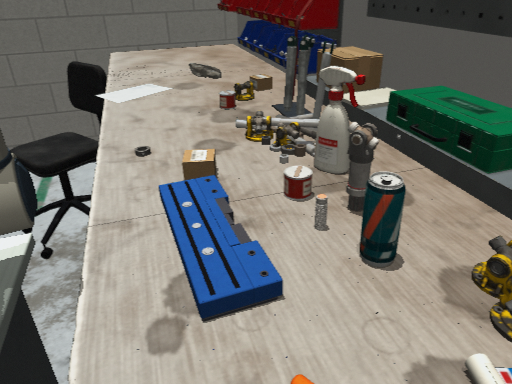

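The top view shows the blue base at columns 204-370, rows 208-270, with its back edge facing up and the dark bar at columns 250-320. The tin is near (243,147), the stud near (299,152) and the carton near (168,223). Next I'll measure the pose and zoom in on the bar.

```bash
cat > h.py <<'E'
import numpy as np,cv2
from rig import *
def onplane(n,uv,z):
    c=camera_model(n);uv=np.atleast_2d(uv).astype(float)
    r=np.c_[uv,np.ones(len(uv))]@np.linalg.inv(c['intrinsics']).T@c['R']
    o=-c['R'].T@c['t']; return o+r*((z-o[2])/r[:,2])[:,None]
E
python3 - <<'E'
from h import *
z=np.load('top0.npz');im=z['im']
hsv=cv2.cvtColor(im,cv2.COLOR_RGB2HSV)
m=((hsv[...,0]>98)&(hsv[...,0]<125)&(hsv[...,1]>120)).astype(np.uint8); m[:,:195]=0;m[:,380:]=0;m[:200]=0
k=cv2.morphologyEx(m,cv2.MORPH_CLOSE,np.ones((5,5)))
# block back edges: uppermost blue pixel per column, minimal area rect
c=max(cv2.findContours(k,0,1)[0],key=cv2.contourArea)
b=cv2.boxPoints(cv2.minAreaRect(c)); print(b); print(np.round(onplane('top',b,0.041),4).tolist())
top=k.argmax(0)
cols=np.r_[208:246,324:364]; P=onplane('top',np.c_[cols,top[cols]-.5],0.04)
f=np.polyfit(P[:,1],P[:,0],1);print('block edge x=',f,'yaw',-np.arctan(f[0]), np.std(P[:,0]-np.polyval(f,P[:,1])))
print([(i,int(top[i])) for i in range(244,328,1)])
cv2.imwrite('pics/z.png',cv2.resize(im[200:280,195:380,::-1],None,fx=4.3,fy=4.3,interpolation=cv2.INTER_CUBIC))
E
```

```text
[[203.35522 215.4593 ]
 [366.55658 207.68782]
 [369.12897 261.7082 ]
 [205.92761 269.47968]]
[[0.5656, 0.2193, 0.041], [0.5926, -0.203, 0.041], [0.455, -0.2057, 0.041], [0.4285, 0.2082, 0.041]]
block edge x= [-0.06390136  0.5789658 ] yaw 0.06381459000067338 0.0007859896075465064
[(244, 214), (245, 214), (246, 214), (247, 214), (248, 214), (249, 215), (250, 226), (251, 226), (252, 226), (253, 226), (254, 226), (255, 226), (256, 226), (257, 226), (258, 226), (259, 226), (260, 226), (261, 226), (262, 226), (263, 226), (264, 226), (265, 226), (266, 226), (267, 226), (268, 225), (269, 225), (270, 225), (271, 225), (272, 225), (273, 225), (274, 225), (275, 225), (276, 225), (277, 225), (278, 225), (279, 225), (280, 225), (281, 225), (282, 225), (283, 225), (284, 225), (285, 225), (286, 225), (287, 225), (288, 225), (289, 225), (290, 225), (291, 225), (292, 225), (293, 224), (294, 224), (295, 224), (296, 224), (297, 224), (298, 224), (299, 224), (300, 224), (301, 224), (302, 224), (303, 224), (304, 224), (305, 224), (306, 224), (307, 224), (308, 224), (309, 224), (310, 224), (311, 223), (312, 223), (313, 223), (314, 223), (315, 223), (316, 223), (317, 223), (318, 212), (319, 211), (320, 211), (321, 211), (322, 211), (323, 211), (324, 211), (325, 210), (326, 210), (327, 210)]
```

View pics/z.png

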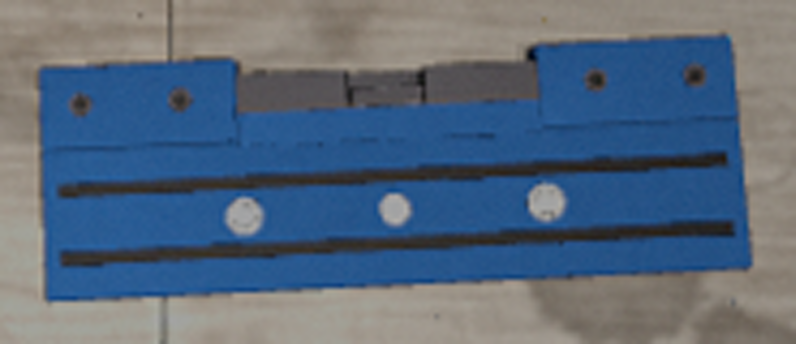

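The crop shows the bar between block corners at crop (236,62) and (530,48). There is a darker recessed gap at crop columns 347-424, about full-image columns 276-294, which is probably the notch. Next I'll work out the frame from the corners, and where the loose parts stand.

```bash
cat >> h.py <<'E'
s=4.3; full=lambda p:np.array(p,float)/s+[195,200]-0.4
C=onplane('top',full([[237,62],[533,47]]),0.040)
yaw=0.0638; X=np.array([np.cos(yaw),np.sin(yaw)]);Y=np.array([-X[1],X[0]])
O=C[:,:2].mean(0)-0.010*X
def tob(p): d=np.asarray(p)[...,:2]-O; return np.stack([d@X,d@Y],-1)
def tool():
    o=get_obs();p=o['eef_pos'];R=o['orientation'];f=o['wrist_force']
    print('t',round(o['clock'],2),'base xy',np.round(tob(p)*1e3,1),'z',round(p[2]*1e3,1),'F base',np.round([f[:2]@X,f[:2]@Y,f[2]],1),'toolyaw-base deg',round(np.degrees(np.arctan2(R[1,0],R[0,0])-yaw),2),'tilt',np.round(R[:2,2],3),'w',round(o['grip_width'],3))
E
python3 - <<'E'
from h import *
print(C,np.linalg.norm(C[0]-C[1]),O)
B=tob(C);print(B)
print('notch',tob(onplane('top',full([[347,73],[424,69]]),.039)))
print('outer corners',tob(onplane('top',full([[39,68],[728,36],[751,268],[46,300]]),.041)))
print('pin',tob(onplane('top',full([[395,209]]),.041)))
print('tin top',tob(onplane('top',[[243,147]],.063)),'stud',tob(onplane('top',[[299,150]],.076)),'carton',tob(onplane('top',[[168,222]],.058)))
tool()
t=O+X*0.040+Y*-0.110; R=get_obs()['orientation']; print(t, R.T@(np.r_[t,.23]-get_obs()['eef_pos'])/.04)
E
```

```text
[[ 0.57135117  0.09929465  0.04      ]
 [ 0.58330578 -0.07894719  0.04      ]] 0.17864229213241936 [0.56734882 0.00953616]
[[ 0.00971691  0.0893207 ]
 [ 0.01028309 -0.0893207 ]]
notch [[ 2.75605506e-05  2.34526754e-02]
 [ 2.33098632e-04 -2.29987107e-02]]
outer corners [[ 0.01168171  0.20858767]
 [ 0.01124276 -0.20683261]
 [-0.1264415  -0.20793577]
 [-0.12552909  0.20869827]]
pin [[-0.08218793 -0.00023345]]
tin top [[0.18289876 0.09848983]] stud [[ 0.16473724 -0.04457997]] carton [[-0.00226693  0.29796821]]
t 0.1 base xy [-466.5 -564.6] z 230.2 F base [ 0.  -0.5  0.5] toolyaw-base deg 9.63 tilt [-0.     0.002] w 0.085
[ 0.61428068 -0.09768977] [14.38458934 -9.08821129  0.02352537]
```

```bash
python3 -m pendant '{"moves": [[[0,0,0],[0,0,0.96],0],[[0,0,0],[0,0,0.96],0],[[0.95,-0.95,0],[0,0,0],0],[[0.95,-0.95,0],[0,0,0],0],[[0.95,-0.95,0],[0,0,0],0]]}' 20; python3 -c "from h import *;tool()"
```

```text
clock: 0.72
eef_pos: [0.245, -0.4615, 0.2306]
orientation: [[0.998, 0.064, -0.0], [0.064, -0.998, 0.001], [-0.0, -0.001, -1.0]]
wrist_force: [0.6, 0.3, -0.1]
grip_width: 0.0002
finger_force: 0.0
t 0.72 base xy [-351.7 -449.5] z 230.6 F base [ 0.6  0.3 -0.1] toolyaw-base deg -0.01 tilt [-0.     0.001] w 0.0
```

```bash
python3 -m pendant '{"moves": [[[0.95,-0.95,0],[0,0,0],0],[[0.95,-0.95,0],[0,0,0],0],[[0.95,-0.95,0],[0,0,0],0],[[0.95,-0.95,0],[0,0,0],0],[[0.95,-0.95,0],[0,0,0],0]]}'; python3 -c "from h import *;tool()"
```

```text
clock: 1.35
eef_pos: [0.4225, -0.2595, 0.2309]
orientation: [[0.998, 0.064, -0.0], [0.064, -0.998, 0.0], [-0.0, -0.0, -1.0]]
wrist_force: [1.3, -0.6, -0.2]
grip_width: 0.0002
finger_force: 0.0
t 1.35 base xy [-161.7 -259.3] z 230.9 F base [ 1.3 -0.6 -0.2] toolyaw-base deg 0.02 tilt [-0.  0.] w 0.0
```

Remaining to base (30,-55): +192 mm in x and +204 mm in y, then down.

```bash
python3 -m pendant '{"moves": [[[0.96,-0.99,0],[0,0,0],0],[[0.96,-0.99,0],[0,0,0],0],[[0.96,-0.99,0],[0,0,0],0],[[0.96,-0.99,0],[0,0,0],0],[[0.96,-0.99,0],[0,0,0],0]]}'; python3 -m pendant '{"moves": [[[0,0,1],[0,0,0],0],[[0,0,1],[0,0,0],0],[[0,0,1],[0,0,0],0],[[0,0,0.75],[0,0,0],0],[[0,0,0],[0,0,0],0]]}'; python3 -c "from h import *;tool()"
```

```text
clock: 1.98
eef_pos: [0.6014, -0.0496, 0.2307]
orientation: [[0.998, 0.064, -0.001], [0.064, -0.998, -0.0], [-0.001, 0.0, -1.0]]
wrist_force: [0.6, -0.7, 0.0]
grip_width: 0.0001
finger_force: 0.0
clock: 2.6
eef_pos: [0.5984, -0.0508, 0.0774]
orientation: [[0.998, 0.064, -0.007], [0.064, -0.998, 0.001], [-0.007, -0.001, -1.0]]
wrist_force: [-0.0, 0.0, 0.5]
grip_width: -0.0002
finger_force: 0.0
t 2.6 base xy [ 27.1 -62.2] z 77.4 F base [-0.   0.   0.5] toolyaw-base deg 0.03 tilt [-0.007  0.001] w -0.0
```

```bash
python3 -m pendant '{"moves": [[[0,0,0.7],[0,0,0],0],[[0,0,0.68],[0,0,0],0],[[-0.3,0,0],[0,0,0],0],[[0,0,0],[0,0,0],0]]}'; python3 -c "from h import *;tool()"; python3 - <<'E'
from h import *
im,d=get_image('side');cv2.imwrite('pics/s1.png',cv2.resize(im[160:320,150:310,::-1],None,fx=3.5,fy=3.5))
E
```

```text
clock: 3.1
eef_pos: [0.5888, -0.0521, 0.0283]
orientation: [[0.998, 0.064, 0.002], [0.064, -0.998, -0.0], [0.002, 0.0, -1.0]]
wrist_force: [0.1, -0.4, 0.4]
grip_width: 0.0002
finger_force: 0.0
t 3.1 base xy [ 17.5 -62.9] z 28.3 F base [ 0.1 -0.4  0.4] toolyaw-base deg 0.01 tilt [ 0.002 -0.   ] w 0.0
```

View pics/s1.png

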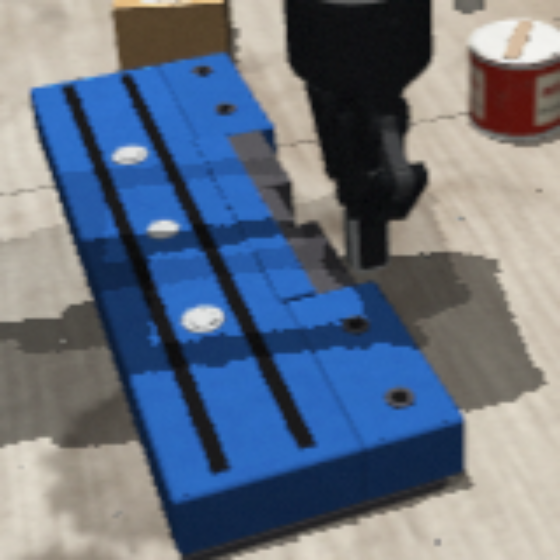

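The shut fingertip, crop (370,265), hangs just behind the bar next to the near (-y) block. The notch is visible further along at crop (290,215). Now to touch the block's inner side.

```bash
python3 -m pendant '{"moves": [[[-0.08,0.2,0.1],[0,0,0],0],[[0,0.1,0],[0,0,0],0],[[0,0.05,0],[0,0,0],0],[[0,0,0],[0,0,0],0]]}' >/dev/null; python3 -c "from h import *;tool()"
```

```text
t 3.65 base xy [ 14.2 -76.9] z 22.2 F base [-0.4  0.4 -0.4] toolyaw-base deg 0.01 tilt [0. 0.] w 0.0
```

```bash
python3 -m pendant '{"moves": [[[0,0.06,0],[0,0,0],0],[[0,0.06,0],[0,0,0],0],[[0,0,0],[0,0,0],0]]}' >/dev/null; python3 -c "from h import *;tool()"
```

```text
t 4.03 base xy [ 14.2 -77.6] z 22.1 F base [-0.9 13.3  2.2] toolyaw-base deg 0.14 tilt [-0.001  0.007] w -0.0
```

Contact with the block: 13 N along +y, with the tip at y = -77.6. I'll back off, touch the bar and slide along it.

```bash
python3 -m pendant '{"moves": [[[0,-0.25,0],[0,0,0],0],[[-0.08,0,0],[0,0,0],0],[[-0.04,0,0],[0,0,0],0],[[0,0,0],[0,0,0],0]]}' >/dev/null; python3 -c "from h import *;tool()"
```

```text
t 4.53 base xy [ 12.8 -70.4] z 22.2 F base [14.9  4.6 -8.5] toolyaw-base deg 0.07 tilt [0.009 0.002] w -0.0
```

```bash
python3 -m pendant '{"moves": [[[0,-0.35,0],[0,0,0],0],[[0,-0.35,0],[0,0,0],0],[[0,-0.35,0],[0,0,0],0],[[0,0,0],[0,0,0],0]]}' >/dev/null; python3 -c "from h import *;tool()"; python3 -m pendant '{"moves": [[[0,-0.35,0],[0,0,0],0],[[0,-0.35,0],[0,0,0],0],[[0,0,0],[0,0,0],0]]}' >/dev/null; python3 -c "from h import *;tool()"
```

```text
t 5.03 base xy [ 12.8 -30.1] z 24.4 F base [10.  -1.1  0.7] toolyaw-base deg 0.05 tilt [ 0.01  -0.002] w 0.0
t 5.4 base xy [ 8.8 -0.8] z 21.7 F base [ 0.3 -0.5 -0.2] toolyaw-base deg 0.1 tilt [-0.001 -0.   ] w -0.0
```

The tip dropped into the notch at y≈0 (x went from 12.8 to 8.8 and the force fell to 0). Next I'll press straight in.

```bash
python3 -m pendant '{"moves": [[[-0.15,0,0],[0,0,0],0],[[-0.1,0,0],[0,0,0],0],[[-0.1,0,0],[0,0,0],0],[[-0.06,0,0],[0,0,0],0],[[0,0,0],[0,0,0],0]]}' >/dev/null; python3 -c "from h import *;tool()"
```

```text
t 6.03 base xy [-6.9 -1.8] z 21.8 F base [ 5.1  0.3 -3.6] toolyaw-base deg 0.0 tilt [0.001 0.   ] w -0.0
```

```bash
python3 -m pendant '{"moves": [[[-0.06,0,0],[0,0,0],0],[[-0.05,0,0],[0,0,0],0],[[-0.03,0,0],[0,0,0],0],[[0,0,0],[0,0,0],0],[[0,0,0],[0,0,0],0]]}' >/dev/null; python3 -c "from h import *;tool()"
```

```text
t 6.65 base xy [-7.6 -1.8] z 22.1 F base [ 26.3  -0.5 -16.4] toolyaw-base deg 0.01 tilt [0.013 0.001] w 0.0
```

The tip hit the hard stop at x=-7.6 with 26 N, so the pad is home. I'll withdraw, lift and check the pin.

```bash
python3 -m pendant '{"moves": [[[0.7,0,0],[0,0,0],0],[[0.7,0,0],[0,0,0],0],[[0,0,-0.9],[0,0,0],0],[[0,0,-1],[0,0,0],0],[[0,0,-1],[0,0,0],0]]}' >/dev/null; python3 -m pendant '{"moves": [[[0,1,-1],[0,0,0],0],[[0,1,0],[0,0,0],0],[[0,1,0],[0,0,0],0],[[0,1,0],[0,0,0],0],[[0,0,0],[0,0,0],0]]}' >/dev/null; python3 - <<'E'
from h import *
tool()
im,d=get_image('side');im2,d2=get_image('top')
a=cv2.resize(im[160:320,150:340,::-1],(700,590));cv2.imwrite('pics/s2.png',a)
z=np.load('top0.npz')['im'];print('top diff tin/stud/carton',[np.abs(im2[r:r+36,c:c+40].astype(int)-z[r:r+36,c:c+40]).mean() for r,c in [(130,225),(134,282),(204,148)]])
E
```

```text
t 7.9 base xy [  42.2 -164.4] z 177.6 F base [-0.3  0.6 -0.2] toolyaw-base deg -0.22 tilt [-0.002 -0.   ] w 0.0
top diff tin/stud/carton [np.float64(6.1875), np.float64(6.401851851851852), np.float64(6.00625)]
```

View pics/s2.png

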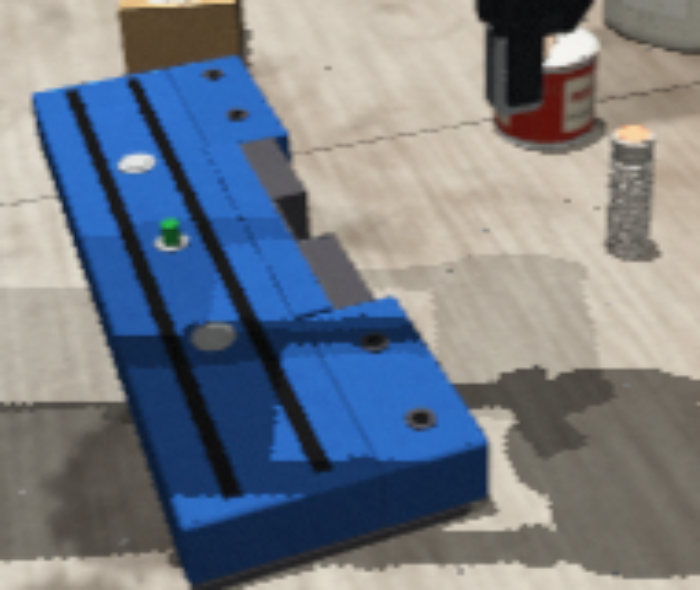

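The green pin stands raised at crop (170,232). The pad is in, the loose parts haven't moved and the hand is clear, so I'm handing in.

```bash
python3 -c "from rig import *;print(hand_in())"
```

```text
the job is handed in; nothing more can be done
None
```

The release pad is pressed fully home and the green pin is up; the loose parts stand where they were, the hand is clear, and the job was handed in at about 8 s of the 51 s, though no verdict came back.

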